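# Show the apprentice what to put away

## Robot

A 6-joint arm with a two-finger parallel gripper is mounted at the origin on a cart in front of the work surface, level with it; the furniture and walls round the work are solid. World frame = base frame: x ahead of the robot, y to its left, z up, the work surface at z = 0. Lengths are in mm, angles in degrees, forces in N, time in s.
With the tool pointing down it reaches from about 300 to 850 mm from the base axis. Payload 4.2 kg.
Tool frame: the origin (TCP) lies between the finger pads, 19 mm behind the fingertips; this is the grasp point; z points along the fingers, y is the line along which they close (so a half turn about z gives the same grasp; the last joint's range is limited). The gripper opens to 91 mm and grips with 3 to 60 N. Pads are 32 mm wide; open, the fingers measure 118 mm over their backs; the gripper's body (76 mm by 178 mm) begins 60 mm behind the grasp point.
Start: joints at [-69.271, 18.312, 89.639, -0, 72.044, -1.146], TCP at [214.244, -533.611, 232.776] pointing down, gripper open.
Joint ranges: [-177.97, 177.97], [-48.28, 115.42], [12.27, 149.76], [-77.06, 257.06], [2.81, 150.46], [-146.56, 146.56]. Speed limits (degrees/s): [147.25, 147.25, 180, 180, 180, 180].

## Interface

Orientations are given as [roll, pitch, yaw] about the fixed x, y, z axes, in that order (R = Rz(yaw) Ry(pitch) Rx(roll)).
In Python, from workcell import env, eyes gives the robot as it stands.
- The arm moves only by the tool send_rows, never from a script. Its argument "targets" is text: rows parted by semicolons, each of 7 numbers parted by spaces: the shift along the tool's x, y, z in m, then the turn, a rotation vector about the tool's x, y, z in degrees, then the opening in per cent of the stroke, from 0 (shut) to 100 (fully open). A call has 1 to 12 rows; each row is the pose to reach, as a shift and turn from the pose commanded when the call began, along the tool's axes at that moment; what a row does not reach only later rows make up. A row lasts 1/12 s, in which the tool goes at most 41.7 mm and 7.16 degrees, less where a joint would pass 70% of its speed; a pose out of reach is approached as far as the arm can. A call with a gripper value outside its range is refused whole. The fingers move at their own pace and stop on an object; "grip_force" is the grip in N (left out, the last holds). Time passes only in rows, so rows that repeat a pose let the fingers close. It gives the time, the measured TCP pose, the force, the opening and the grip force at its end, in the units of the state.
- env.state(): the state, without advancing time (a new reading comes with each control period).
- eyes.grab_frame(name): name is "side" or "top"; returns a dict with "image" (480x640x3 uint8, blue, green, red), "fovy" (degrees; the focal length in pixels is half the picture's height over the tangent of half this angle, whatever the lens; pixels are square), "cx", "cy" (the principal point, pixels), "eye" and "attitude" of the camera in the world. Camera axes: x right, y up, looking along -z (the intrinsics and any distortion apply to the point x, -y, -z); pixel columns grow to the right and rows downward; lengths in mm; the calibration is good to about 2 mm. A picture is of the moment at which its call begins. There is no depth.
- env.job_done(): hands the job in; it is judged then, once.
The state is a dict: "time_s": time; "qpos": joint angles; "qvel": joint speeds; "effort": joint torques, N m; "ee_pos": TCP position; "ee_rot": TCP orientation; "force": force on the tool from outside, world axes, zero at the start; "torque": the same for the moment, N m; "gripper_width": finger opening in mm; "gripper_force": force on a finger pad.
Only numpy, scipy, OpenCV 4.12 (cv2) and the standard library are available. Lean on these libraries where they do the work, as an engineer would, in place of code of your own. Each camera call takes 0.05 s, during which the arm holds its last target. There are 200 camera calls.

## Task

Show the apprentice what to put away and where it goes, by pointing straight down with the fingertips: first at the middle of the square weld test coupon, then at the middle of the larger of the two red welding magnets, and last at the middle of the lid of the closed red steel case. Keep the fingertips two to five centimetres above each one and dwell there about two seconds, going up to well above the things in between so that nothing else gets pointed at. Never touch, move or lift anything, and finish still pointing at the case.

Things in the scene. Friction and masses are not known exactly. Their poses are not given: they have to be found in the camera images.
- square_coupon_top (a point): middle of the top of the square weld test coupon: dark grey steel plate 50 x 50 mm, 10 mm thick, with a weld bead that rises to 13 mm; this point is 13 mm above the worktop, its z axis up. Loose, lies flat. First target
- large_magnet_top (a point): middle of the top of the larger red arrow-shaped welding magnet: flat, 70 mm (x) by 108 mm (y), 16 mm high; this point is 16 mm above the worktop, its z axis up. Loose, lies flat. Second target
- red_case_top (a point): middle of the lid of the closed red steel case: 129 mm (x) by 175 mm (y), 50 mm high; this point is 50 mm above the worktop, its z axis up. Loose, lid shut. Third target. (Tall things near the work: a white and green spray can at the back, 199 mm high, and the teal bench vise at the left, 134 mm; fingertips above 0.21 m pass over both)
- long_coupon_top (a point): middle of the top of the other, oblong weld test coupon: dark grey, 50 mm (x) by 75 mm (y), top of its weld bead at 13 mm. Loose, not to be pointed at
- small_magnet_top (a point): middle of the top of the smaller red arrow-shaped welding magnet: 57 mm (x) by 88 mm (y), 16 mm high, same shape as the larger one. Loose, not to be pointed at
- tube_piece_top (a point): middle of the top of a dark grey piece of square steel tube lying flat: 38 mm square, 85 mm long (along y), 38 mm high. Loose, not to be pointed at
- square_coupon: the square weld test coupon, 50 x 50 x 13 mm; origin at the centre of its underside
- large_magnet: the larger red welding magnet, 70 x 108 x 16 mm; origin at the centre of its underside
- red_case: the closed red steel case, 129 x 175 x 50 mm; origin at the centre of its underside
- long_coupon: the oblong weld test coupon, 50 x 75 x 13 mm; origin at the centre of its underside
- small_magnet: the smaller red welding magnet, 57 x 88 x 16 mm; origin at the centre of its underside
- tube_piece: the piece of square tube, 38 x 85 x 38 mm; origin at the centre of its underside
There are look-alikes about, which are no part of the job. What is shaped like the square_coupon but orange or purple is not meant.

How it is judged (in metres and radians):
On the way, in this order (a step that is already met when the one before it is completed fails the run):
1. the fingertips point down at the square coupon for 1.5 s (TCP within 25 mm of its middle from above, at most 95 mm over its top) (horizontal distance between the grasp point and square_coupon_top below 0.025 m and z of the grasp point in the frame of square_coupon_top between 0 and 0.095 m and angle between the grasp point's own z axis and vertical above 2.74 rad), for 1.5 s.
2. then at the larger magnet for 1.5 s (within 28 mm, at most 95 mm over) (horizontal distance between the grasp point and large_magnet_top below 0.028 m and z of the grasp point in the frame of large_magnet_top between 0 and 0.095 m and angle between the grasp point's own z axis and vertical above 2.74 rad), for 1.5 s.
3. then at the lid of the red case for 1.5 s (within 40 mm, at most 95 mm over) (horizontal distance between the grasp point and red_case_top below 0.04 m and z of the grasp point in the frame of red_case_top between 0 and 0.095 m and angle between the grasp point's own z axis and vertical above 2.74 rad), for 1.5 s.
At the end, for the whole second after the job is handed in: The fingers still point down (within 23 degrees of vertical) at the lid of the red case: TCP within 40 mm of its middle seen from above and at most 95 mm above it, touching nothing; no loose thing has moved more than 6 mm (all of step 3 and distance of each of square_coupon, large_magnet, red_case, long_coupon, small_magnet, tube_piece from where it was at the start of the episode below 0.006 m).
It fails at once if the robot touches something (contact force between any of the fingers, the arm and anything else above 0.5 N).
It fails at once if a loose thing is moved, lifted or carried (not (distance of each of square_coupon, large_magnet, red_case, long_coupon, small_magnet, tube_piece from where it was at the start of the episode below 0.006 m)).
It fails at once if the hand comes low over the middle of a wrong thing (TCP within 20 mm from above and less than 95 mm over its top) ((horizontal distance between the grasp point and long_coupon_top below 0.02 m and z of the grasp point in the frame of long_coupon_top between 0 and 0.095 m) or (horizontal distance between the grasp point and small_magnet_top below 0.02 m and z of the grasp point in the frame of small_magnet_top between 0 and 0.095 m) or (horizontal distance between the grasp point and tube_piece_top below 0.02 m and z of the grasp point in the frame of tube_piece_top between 0 and 0.095 m)).
It also fails if it takes over 54 s, if anything falls off the work surface, if the arm or the gripper's body presses on something with over 40 N, if the wrist force passes 120 N, or if a joint passes its speed limit or range.

## Working session

There is one attempt and no reset: what is moved stays moved. The work goes in short steps, Python scripts to look and compute and a tool call to move; the robot and the scene stay as the last step left them, time stands still between calls to the robot, and variables do not carry over. Pictures are saved under pics/ and viewed, at most 10 in all, crops included, and the job is handed in when it is done.

Besides the shell and the picture viewer there is one more tool, called after "Call:" as name(argument=value, ...), one argument or row to a line, values as JSON. send_rows: Moves the arm, as the interface text tells. Its arguments: {"type":"object","properties":{"targets":{"type":"string"},"grip_force":{"type":"number"}},"required":["targets"]}

```bash
mkdir -p pics; python3 - <<'E'
from workcell import env, eyes
import cv2
for n in("top","side"):
    f=eyes.grab_frame(n); cv2.imwrite(f"pics/{n}0.png",f["image"])
    print({k:v for k,v in f.items() if k!="image"})
s=env.state(); print(s["time_s"],s["ee_pos"],s["ee_rot"])
E
```

```text
{'fovy': 57.02740367827717, 'cx': 317.675189891873, 'cy': 240.99901880554916, 'eye': array([ 354.19245886, -178.84413679,  919.97087566]), 'attitude': array([ 11.12751679,  -0.11473363, -91.57641195])}
{'fovy': 45.438314911302015, 'cx': 325.97501713044545, 'cy': 233.3005294575578, 'eye': array([488.99325941, 934.96254433, 517.84741964]), 'attitude': array([  67.97700543,   -0.32049403, -179.37509505])}
0.1 [ 214.10686557 -533.21348127  232.0343369 ] [-1.79913114e+02 -3.32274542e-03  2.18745765e+01]
```

View pics/top0.png

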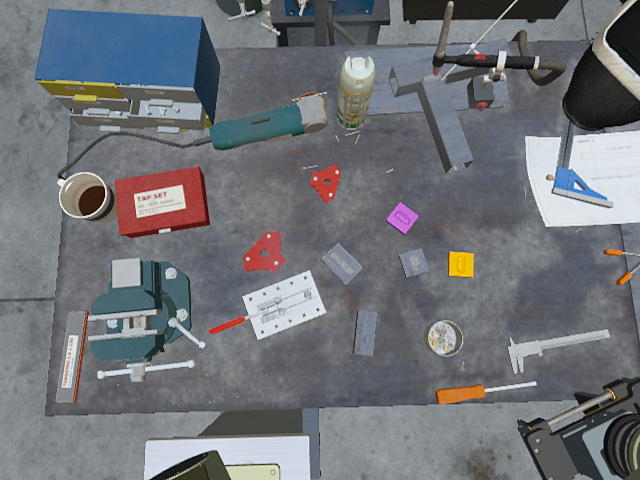

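View pics/side0.png

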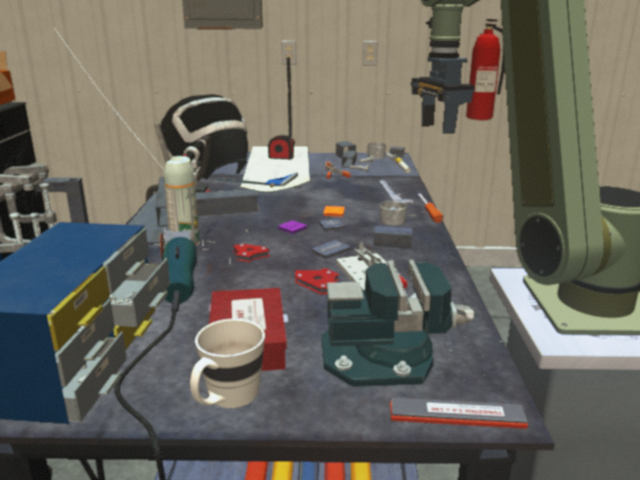

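The top view shows the square coupon near (413,263), the oblong one at (342,263) and the tube at (365,333). The magnets are at (264,252) and (325,183), and the case lid is at about (162,198). The side view agrees. Next I'll measure by masks and rays.

```bash
cat > h.py <<'E'
import numpy as np, cv2
from scipy.spatial.transform import Rotation as R
def toplane(f,uv,z):
    uv=np.asarray(uv,float).reshape(-1,2); F=240/np.tan(np.radians(f["fovy"]/2))
    d=np.c_[(uv[:,0]-f["cx"])/F,-(uv[:,1]-f["cy"])/F,-np.ones(len(uv))]
    d=R.from_euler("xyz",f["attitude"],degrees=True).apply(d)
    return f["eye"]+d*((z-f["eye"][2])/d[:,2])[:,None]
def blob(mask,box):
    m=np.zeros_like(mask);x0,y0,x1,y1=box;m[y0:y1,x0:x1]=mask[y0:y1,x0:x1]
    m=cv2.morphologyEx(m,cv2.MORPH_CLOSE,np.ones((3,3)))
    return max(cv2.findContours(m,cv2.RETR_EXTERNAL,cv2.CHAIN_APPROX_NONE)[0],key=cv2.contourArea)
E
python3 - <<'E'
from workcell import eyes
from h import *
def rep(f,n,c,z):
    r=cv2.minAreaRect(toplane(f,c,z)[:,:2].astype(np.float32)); print(n,np.round(r[0]),np.round(r[1]),round(r[2]),"px",cv2.boundingRect(c))
red=lambda im:cv2.inRange(im,(0,0,90),(75,75,255))
t=eyes.grab_frame("top"); s=eyes.grab_frame("side"); im=t["image"]
for n,b,z in(("magA",(235,225,295,280),16),("magB",(300,160,350,208),16),("case",(105,155,225,245),50)): rep(t,n,blob(red(im),b),z)
for n,b,z in(("magA",(288,262,345,295),16),("magB",(228,238,275,262),16),("case",(205,283,290,375),50)): rep(s,"side "+n,blob(red(s["image"]),b),z)
hsv=cv2.cvtColor(im,cv2.COLOR_BGR2HSV)
crop=cv2.resize(im[220:370,300:440],None,fx=4,fy=4,interpolation=cv2.INTER_CUBIC)
cv2.imwrite("pics/crop.png",crop)
for n,p,z in(("sq",(413,263),12),("long",(342,263),12),("tube",(365,333),38)):print(n,np.round(toplane(t,p,z)))
for n,p,z in(("can",(352,62),199),("vise",(140,310),130)):print(n,np.round(toplane(t,p,z)))
print("side sq",np.round(toplane(s,(331,224),12)))
E
```

```text
magA [515. -66.] [54. 98.] 68 px (244, 232, 36, 39)
magB [ 662. -203.] [56. 88.] 73 px (310, 164, 31, 39)
case [615. 131.] [127. 182.] 8 px (115, 167, 94, 71)
side magA [517. -62.] [112.  87.] 90 px (294, 268, 45, 27)
side magB [ 661. -195.] [76. 96.] 9 px (233, 244, 37, 18)
side case [620. 160.] [118. 250.] 8 px (209, 288, 78, 83)
sq [[ 481. -382.   12.]]
long [[ 485. -235.   12.]]
tube [[ 342. -273.   38.]]
can [[ 824. -255.  199.]]
vise [[394. 133. 130.]]
side sq [[ 488. -377.   12.]]
```

View pics/crop.png

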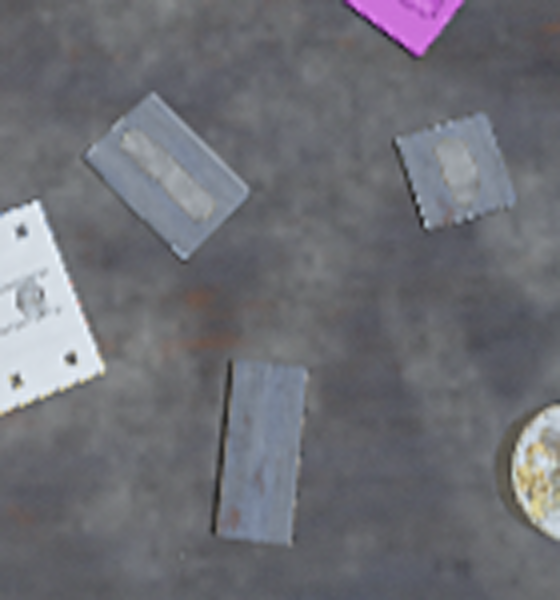

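The crop shows the square coupon's centre at crop (456,171), i.e. picture (414,263), and the oblong coupon and tube are where I took them to be. Magnet B matches the small one at 56x88. Magnet A's mask was cut short at its right edge, so I'll redo it with a looser mask and work out the moves.

```bash
cat >> h.py <<'E'
def shift(env,goal):
    s=env.state(); r=R.from_euler("xyz",s["ee_rot"],degrees=True)
    return np.round(r.inv().apply(np.array(goal)-s["ee_pos"])/1000,3), np.round(s["ee_pos"]), np.round(s["ee_rot"],1)
E
python3 - <<'E'
from workcell import eyes,env
from h import *
t=eyes.grab_frame("top"); h=cv2.cvtColor(t["image"],cv2.COLOR_BGR2HSV)
m=cv2.inRange(h,(0,110,50),(8,255,255))|cv2.inRange(h,(172,110,50),(180,255,255))
for b in((230,220,300,285),(300,155,355,212)):
    c=blob(m,b);p=toplane(t,c,14)[:,:2].astype(np.float32)
    r=cv2.minAreaRect(p);print(np.round(r[0]),np.round(r[1]),r[2],cv2.contourArea(p),cv2.boundingRect(c))
    print(np.round(cv2.approxPolyDP(p,6,True)[:,0]).tolist())
for q in((190,262),(205,345),(120,260)):print(np.round(toplane(t,q,80)))
print(shift(env,(481,-383,250)))
E
```

```text
[511. -72.] [86. 87.] 3.7753427028656006 4916.96024575035 (243, 231, 43, 42)
[[556.0, -103.0], [554.0, -78.0], [507.0, -32.0], [475.0, -34.0], [470.0, -94.0], [496.0, -117.0], [507.0, -107.0]]
[ 661. -203.] [58. 91.] 72.68738555908203 3400.1289230454713 (310, 164, 31, 40)
[[701.0, -228.0], [686.0, -182.0], [653.0, -172.0], [643.0, -187.0], [614.0, -201.0], [625.0, -221.0], [669.0, -235.0]]
[[485.  61.  80.]]
[[329.  29.  80.]]
[[492. 195.  80.]]
(array([ 0.304, -0.04 , -0.018]), array([ 214., -533.,  232.]), array([-180. ,   -0. ,   21.9]))
```

The full outline of magnet A measures about 105 x 71 along its own axes, and its area is 1.45 times magnet B's. So A is the large one, with its middle at (507,-78). Moving now to above the coupon.

Call:
send_rows(
  targets="0.01 -0.001 -0.018 0 0 0 20; 0.03 -0.004 -0.018 0 0 0 20; 0.06 -0.008 -0.018 0 0 0 20; 0.095 -0.012 -0.018 0 0 0 20; 0.13 -0.017 -0.018 0 0 0 20; 0.165 -0.022 -0.018 0 0 0 20; 0.2 -0.026 -0.018 0 0 0 20; 0.235 -0.031 -0.018 0 0 0 20; 0.265 -0.035 -0.018 0 0 0 20; 0.29 -0.038 -0.018 0 0 0 20; 0.304 -0.04 -0.018 0 0 0 20; 0.304 -0.04 -0.018 0 0 0 20",
)

```text
time_s: 1.25
ee_pos: [483.6, -381.7, 250.3]
ee_rot: [-180.0, -0.0, 22.1]
force: [0.8, -0.4, -0.1]
gripper_width: 18.6
gripper_force: 0.0
```

Call:
send_rows(
  targets="0 0 0.01 0 0 0 20; 0 0 0.03 0 0 0 20; 0 0 0.055 0 0 0 20; 0 0 0.08 0 0 0 20; 0 0 0.105 0 0 0 20; 0 0 0.13 0 0 0 20; 0 0 0.15 0 0 0 20; 0 0 0.165 0 0 0 20; 0 0 0.175 0 0 0 20; 0 0 0.18 0 0 0 20; 0 0 0.18 0 0 0 20; 0 0 0.18 0 0 0 20",
)

```text
time_s: 2.25
ee_pos: [481.3, -383.9, 71.3]
ee_rot: [179.9, -0.0, 21.8]
force: [0.6, 0.4, -0.7]
gripper_width: 18.2
gripper_force: 0.0
```

Call:
send_rows(
  targets="0 0 0 0 0 0 20; 0 0 0 0 0 0 20; 0 0 0 0 0 0 20; 0 0 0 0 0 0 20; 0 0 0 0 0 0 20; 0 0 0 0 0 0 20; 0 0 0 0 0 0 20; 0 0 0 0 0 0 20; 0 0 0 0 0 0 20; 0 0 0 0 0 0 20; 0 0 0 0 0 0 20; 0 0 0 0 0 0 20",
)

```text
time_s: 3.25
ee_pos: [481.5, -383.2, 70.8]
ee_rot: [180.0, 0.0, 21.9]
force: [0.4, 0.2, -0.7]
gripper_width: 18.0
gripper_force: 0.0
```

```bash
python3 - <<'E'
from workcell import eyes,env
from h import *
s=eyes.grab_frame("side")["image"]; t=eyes.grab_frame("top")["image"]
a=cv2.resize(s[130:290,230:430],(400,320)); b=cv2.resize(t[200:360,320:520],(400,320))
cv2.imwrite("pics/c1.png",np.hstack([a,b]))
print(shift(env,(507,-78,250)))
E
```

```text
(array([ 0.137, -0.274, -0.179]), array([ 481., -383.,   71.]), array([180. ,   0. ,  21.9]))
```

View pics/c1.png

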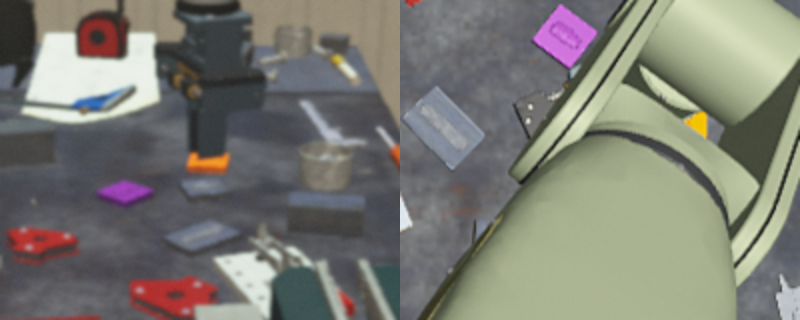

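The side crop shows the fingertips at about (208,160) directly above the square coupon at (203,187), with a clear gap. One more second of dwell, then up and across.

Call:
send_rows(
  targets="0 0 0 0 0 0 20; 0 0 0 0 0 0 20; 0 0 0 0 0 0 20; 0 0 0 0 0 0 20; 0 0 0 0 0 0 20; 0 0 0 0 0 0 20; 0 0 0 0 0 0 20; 0 0 0 0 0 0 20; 0 0 0 0 0 0 20; 0 0 0 0 0 0 20; 0 0 0 0 0 0 20; 0 0 0 0 0 0 20",
)

```text
time_s: 4.35
ee_pos: [481.5, -383.2, 70.8]
ee_rot: [180.0, -0.0, 21.9]
force: [-0.7, -0.1, 0.4]
gripper_width: 18.5
gripper_force: 0.0
```

Call:
send_rows(
  targets="0 0 -0.01 0 0 0 20; 0 0 -0.03 0 0 0 20; 0 0 -0.055 0 0 0 20; 0 0 -0.08 0 0 0 20; 0 0 -0.105 0 0 0 20; 0 0 -0.13 0 0 0 20; 0 0 -0.15 0 0 0 20; 0 0 -0.165 0 0 0 20; 0 0 -0.175 0 0 0 20; 0 0 -0.18 0 0 0 20; 0 0 -0.18 0 0 0 20; 0 0 -0.18 0 0 0 20",
)

```text
time_s: 5.35
ee_pos: [481.2, -383.0, 250.2]
ee_rot: [-179.9, 0.0, 21.9]
force: [-0.7, 0.3, 1.2]
gripper_width: 18.3
gripper_force: 0.0
```

Call:
send_rows(
  targets="0.005 -0.01 0 0 0 0 20; 0.015 -0.03 0 0 0 0 20; 0.03 -0.06 0 0 0 0 20; 0.047 -0.094 0 0 0 0 20; 0.064 -0.128 0 0 0 0 20; 0.081 -0.162 0 0 0 0 20; 0.098 -0.196 0 0 0 0 20; 0.113 -0.226 0 0 0 0 20; 0.125 -0.25 0 0 0 0 20; 0.133 -0.266 0 0 0 0 20; 0.137 -0.274 0 0 0 0 20; 0.137 -0.274 0 0 0 0 20",
)

```text
time_s: 6.35
ee_pos: [505.9, -75.9, 250.0]
ee_rot: [-179.9, 0.1, 22.0]
force: [-0.0, -1.1, -0.1]
gripper_width: 18.3
gripper_force: 0.0
```

Call:
send_rows(
  targets="0 0 0.01 0 0 0 20; 0 0 0.03 0 0 0 20; 0 0 0.055 0 0 0 20; 0 0 0.08 0 0 0 20; 0 0 0.105 0 0 0 20; 0 0 0.125 0 0 0 20; 0 0 0.145 0 0 0 20; 0 0 0.16 0 0 0 20; 0 0 0.168 0 0 0 20; 0 0 0.172 0 0 0 20; 0 0 0.172 0 0 0 20; 0 0 0.172 0 0 0 20",
)

```text
time_s: 7.35
ee_pos: [506.9, -78.4, 79.1]
ee_rot: [180.0, -0.0, 21.8]
force: [0.1, 0.3, 0.7]
gripper_width: 18.3
gripper_force: 0.0
```

Call:
send_rows(
  targets="0 0 0 0 0 0 20; 0 0 0 0 0 0 20; 0 0 0 0 0 0 20; 0 0 0 0 0 0 20; 0 0 0 0 0 0 20; 0 0 0 0 0 0 20; 0 0 0 0 0 0 20; 0 0 0 0 0 0 20; 0 0 0 0 0 0 20; 0 0 0 0 0 0 20; 0 0 0 0 0 0 20; 0 0 0 0 0 0 20",
)

```text
time_s: 8.35
ee_pos: [506.5, -77.9, 78.7]
ee_rot: [180.0, 0.0, 21.9]
force: [0.2, -0.2, 0.3]
gripper_width: 18.5
gripper_force: 0.0
```

```bash
python3 - <<'E'
from workcell import eyes,env
from h import *
s=eyes.grab_frame("side")["image"]
cv2.imwrite("pics/c2.png",cv2.resize(s[130:330,200:450],(750,600)))
print(shift(env,(615,130,260)))
E
```

```text
(array([ 0.178, -0.152, -0.181]), array([507., -78.,  79.]), array([180. ,   0. ,  21.9]))
```

View pics/c2.png

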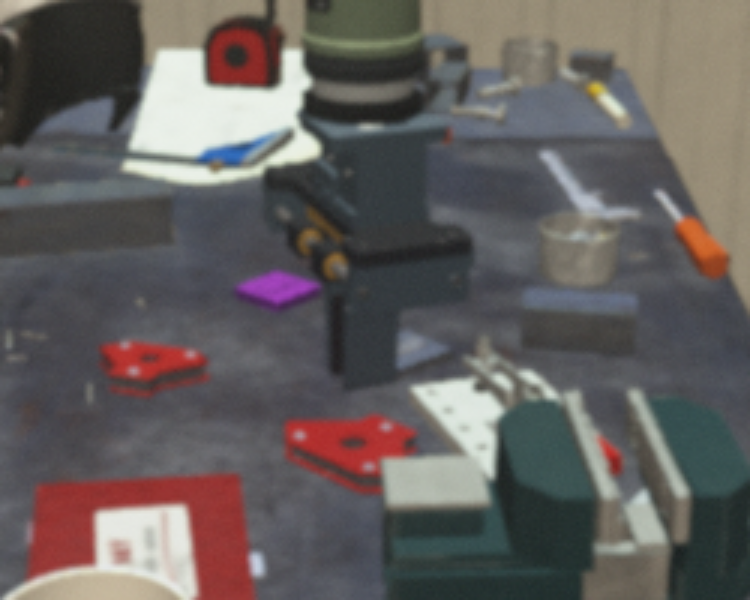

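The side crop shows the tips at about (368,385) straight above the large magnet at (350,445), with a clear gap and nothing near the gripper. Finish the dwell, then go to the case.

Call:
send_rows(
  targets="0 0 0 0 0 0 20; 0 0 0 0 0 0 20; 0 0 0 0 0 0 20; 0 0 0 0 0 0 20; 0 0 0 0 0 0 20; 0 0 0 0 0 0 20; 0 0 0 0 0 0 20; 0 0 0 0 0 0 20; 0 0 0 0 0 0 20; 0 0 0 0 0 0 20; 0 0 0 0 0 0 20; 0 0 0 0 0 0 20",
)

```text
time_s: 9.4
ee_pos: [506.5, -77.9, 78.8]
ee_rot: [180.0, -0.0, 21.9]
force: [-0.2, -0.1, 0.8]
gripper_width: 18.4
gripper_force: 0.0
```

Call:
send_rows(
  targets="0 0 -0.01 0 0 0 20; 0 0 -0.03 0 0 0 20; 0 0 -0.055 0 0 0 20; 0 0 -0.08 0 0 0 20; 0 0 -0.105 0 0 0 20; 0 0 -0.13 0 0 0 20; 0 0 -0.15 0 0 0 20; 0 0 -0.165 0 0 0 20; 0 0 -0.175 0 0 0 20; 0 0 -0.181 0 0 0 20; 0 0 -0.181 0 0 0 20; 0 0 -0.181 0 0 0 20",
)

```text
time_s: 10.4
ee_pos: [506.2, -77.9, 259.3]
ee_rot: [-180.0, 0.0, 21.9]
force: [0.5, -0.4, 0.2]
gripper_width: 17.7
gripper_force: 0.0
```

Call:
send_rows(
  targets="0.007 -0.006 0 0 0 0 20; 0.021 -0.018 0 0 0 0 20; 0.041 -0.035 0 0 0 0 20; 0.062 -0.053 0 0 0 0 20; 0.083 -0.071 0 0 0 0 20; 0.104 -0.089 0 0 0 0 20; 0.125 -0.107 0 0 0 0 20; 0.146 -0.125 0 0 0 0 20; 0.162 -0.138 0 0 0 0 20; 0.173 -0.148 0 0 0 0 20; 0.178 -0.152 0 0 0 0 20; 0.178 -0.152 0 0 0 0 20",
)

```text
time_s: 11.4
ee_pos: [615.2, 130.6, 258.6]
ee_rot: [-180.0, 0.1, 22.0]
force: [0.2, -0.3, 0.7]
gripper_width: 18.1
gripper_force: 0.0
```

Call:
send_rows(
  targets="0 0 0.01 0 0 0 20; 0 0 0.03 0 0 0 20; 0 0 0.05 0 0 0 20; 0 0 0.07 0 0 0 20; 0 0 0.09 0 0 0 20; 0 0 0.11 0 0 0 20; 0 0 0.128 0 0 0 20; 0 0 0.142 0 0 0 20; 0 0 0.15 0 0 0 20; 0 0 0.154 0 0 0 20; 0 0 0.154 0 0 0 20; 0 0 0.154 0 0 0 20",
)

```text
time_s: 12.4
ee_pos: [615.3, 129.1, 106.4]
ee_rot: [180.0, -0.1, 21.8]
force: [-0.6, 0.0, 0.4]
gripper_width: 18.3
gripper_force: 0.0
```

Call:
send_rows(
  targets="0 0 0 0 0 0 20; 0 0 0 0 0 0 20; 0 0 0 0 0 0 20; 0 0 0 0 0 0 20; 0 0 0 0 0 0 20; 0 0 0 0 0 0 20; 0 0 0 0 0 0 20; 0 0 0 0 0 0 20; 0 0 0 0 0 0 20; 0 0 0 0 0 0 20; 0 0 0 0 0 0 20; 0 0 0 0 0 0 20",
)

```text
time_s: 13.4
ee_pos: [615.1, 129.4, 105.7]
ee_rot: [180.0, 0.0, 21.9]
force: [0.1, 0.5, 0.8]
gripper_width: 18.1
gripper_force: 0.0
```

Call:
send_rows(
  targets="0 0 0 0 0 0 20; 0 0 0 0 0 0 20; 0 0 0 0 0 0 20; 0 0 0 0 0 0 20; 0 0 0 0 0 0 20; 0 0 0 0 0 0 20; 0 0 0 0 0 0 20; 0 0 0 0 0 0 20; 0 0 0 0 0 0 20; 0 0 0 0 0 0 20; 0 0 0 0 0 0 20; 0 0 0 0 0 0 20",
)

```text
time_s: 14.4
ee_pos: [615.0, 129.5, 105.7]
ee_rot: [180.0, 0.0, 21.9]
force: [0.8, -0.2, 0.2]
gripper_width: 18.5
gripper_force: 0.0
```

```bash
python3 - <<'E'
from workcell import eyes
import cv2
s=eyes.grab_frame("side")["image"]
cv2.imwrite("pics/c3.png",cv2.resize(s[180:400,170:430],(709,600)))
E
```

```text
(no output)
```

View pics/c3.png

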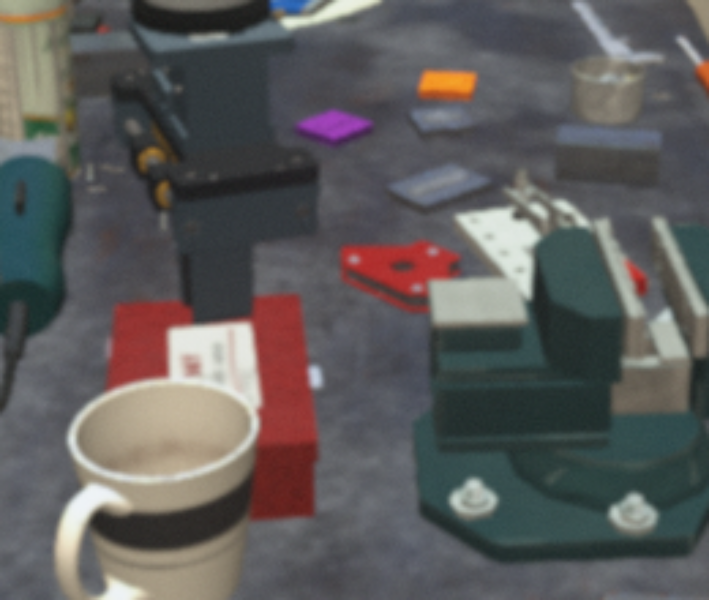

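The side crop shows the tips at about (220,318) with a gap above the lid, whose middle is near (212,362). That offset is what a 37 mm height should look like in this view. Nothing has moved, so I'm handing in.

```bash
python3 -c "
from workcell import env
print(env.job_done())"
```

```text
the job is handed in; nothing more can be done
None
```

I pointed at the square coupon, then the larger magnet, then the red case lid, about two seconds or more each with the fingertips roughly 35–45 mm above. I saw no sign of contact or anything moving, and handed the job in still pointing at the case; no verdict came back.

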